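# Push a dish through the flap of a return chute

### The job

Send the petri dish that lies on the feed deck of the grey return chute through the chute's flap: with the fingertips push it gently along the deck, against the hanging flap and through, until it slides down the ramp into the catch tray. Then draw the fingers back out so that the flap swings shut by itself. Only push the dish: do not squeeze it, lift it or turn it over, and leave the things standing round the chute where they are.

Things in the scene. Friction and masses are not known exactly. Their poses are not given: they have to be found in the camera images.
- chute: Grey painted return chute with polished darker steel sliding surfaces, fixed on the bench. Origin on the bench surface right below the flap's hanging plane, on the middle line; x = feed direction (deck, flap, ramp, tray), y to its left, z up. All chute x values in this list are in this frame. Flat feed deck: x -174 to +26 mm, 60 mm above the bench, 190 mm wide in front of the flap.
- dish: The dish to send through: round petri dish with pale pink content, diameter 61 mm, 15 mm high, about 50 g, lying on the feed deck with its centre 90 to 118 mm in front of the flap, up to 22 mm off the middle line. Origin at the centre of its underside, z up.
- mouth (a point): Point on the feed deck surface (60 mm above the bench) right under the closed flap, on the chute's middle line.
- throat (a point): Point on the deck, middle line, x = -50 mm, where the guide rails' straight channel begins. Rails stand 14 mm above the deck: 72 mm apart (inner faces) from here to the flap, flaring toward the front to about 170 mm apart at x = -135 mm, so they steer the dish to the middle.
- axle (a point): Middle of the flap's axle (8 mm thick, level, along chute y), 64 mm above the deck. It is carried by two cheeks (x -6 to +18 mm, 79 mm apart inside, 91 mm outside) that rise 136 mm above the bench. Upright fingers strike the axle before they reach 10 mm in; fingers leaning 30 degrees forward (tips ahead of the hand) pass well under it.
- ramp_top (a point): Middle of the ramp's top edge, at deck height, 26 mm behind the flap's plane. The ramp falls 36 degrees to x = +100 mm. The dish tips onto it and slides down by itself once the dish's centre is past this edge, so the pushing fingertip must follow until it is up to 10 mm beyond the flap's plane.
- tray (a point): Point on the catch tray's floor (6 mm above the bench), middle line, 142 mm behind the flap's plane. The tray is flat from x = +100 mm to an end stop at +184 mm. Ramp and tray are open above, between side walls 79 mm apart (90 mm high by the ramp, 40 mm by the tray).
- flap (a joint): Flap angle (rad): 0 = hanging shut, grows as its lower edge swings inward (chute +x) and up, to 1.45; it cannot swing outward. Aluminium panel 70 mm wide, 3 mm thick, 25 g; its lower edge hangs 6 mm above the deck. No latch or spring: gravity shuts it, and less than 1 N at the lower edge opens it.
- flap_edge (a point): Middle of the flap's lower edge.
- spare_dish: Bystander: a second petri dish, diameter 61 mm, 15 mm high, on the bench left of the chute. Origin at the centre of its underside.
- oil_bottle: Bystander: small brown bottle with black cap, diameter 31 mm, 62 mm high, on the bench right of the chute. Origin at the centre of its underside.
- cover_box: Bystander: clear plastic box 74 x 92 x 26 mm, on the bench left of the catch tray. Origin at the centre of its underside.
- marker: Bystander: white and green marker pen 118 mm long, 16 mm thick, lying on the bench right of the catch tray. Origin under its middle.
Not all that is in view belongs to the job. Leave any turquoise or yellow look-alike of the dish alone.

How it is judged:
By the outcome, as a careful person would: the job done as asked, in the order asked, and still so for the second after the job is handed in, with the robot touching nothing.
It also fails if it takes over 38 s, if anything falls off the work surface, if the arm or the gripper's body presses on something with over 40 N, if the wrist force passes 120 N, or if a joint passes its speed limit or range.

### The arm

A 6-joint arm with a two-finger parallel gripper is mounted at the origin on a cart in front of the work surface, level with it; the furniture and walls round the work are solid. World frame = base frame: x ahead of the robot, y to its left, z up, the work surface at z = 0. Lengths are in mm, angles in rad, forces in N, time in s.
With the tool pointing down it reaches from about 350 to 875 mm from the base axis. Payload 4.2 kg.
Tool frame: the origin (TCP) lies midway between the tips of the shut fingers; the grasp point (between the pads) lies 19 mm behind it (arm.grip_point_offset is the z of the grasp point in the tool frame, in mm); z points along the fingers, x is the direction in which the jaws open and shut, and the axes are right-handed (so a half turn about z gives the same grasp; the last joint's range is limited). The gripper opens to 85 mm and grips with 20 to 120 N. Pads are 22 mm wide; open, the fingers measure 114 mm over their backs; the gripper's body (76 mm by 85 mm) begins 54 mm behind the grasp point. The pads swing forward as they close: fully open they stand 13 mm farther back than shut.
Start: joints at [1.5, 0.385, 0.008, 0, -1.194, -0.259], TCP at [202.376, 591.306, 231.312] pointing down, gripper open.
Joint ranges: [-3.14, 3.14], [-1.21, 2.06], [-1.07, 1.41], [-3.16, 2.05], [-2.99, -0.16], [-3.1, 3.1]. Speed limits (rad/s): [2.79, 2.79, 3.14, 3.14, 3.14, 3.14].

### API

Orientations are given as a unit quaternion [x, y, z, w].
In Python, from bench import arm gives the robot as it stands.
- The arm moves only by the shell command python3 -m jog 'ROWS'. ROWS is JSON, a list of rows, each an object of numbers: "hand": the finger opening in mm, from 0 to 85.4; "dx", "dy", "dz": the shift along the tool's x, y, z in mm; "rx", "ry", "rz": the turn, a rotation vector about the tool's x, y, z in rad. A call has 1 to 5 rows; each row shifts and turns the commanded pose from where the row before left it, along the tool's axes as they then stand; what a row does not reach is not made up. A row lasts 1/12 s, in which the tool goes at most 41.7 mm and 7.16 degrees, less where a joint would pass 70% of its speed; a pose out of reach is approached as far as the arm can. A call with a gripper value outside its range is refused whole. The fingers move at their own pace and stop on an object; the grip force is fixed at half the most. Time passes only in rows, so rows that do not move let the fingers close. It gives the time, the measured TCP pose, the force and the opening at its end, in the units of the state.
- arm.read_state(): the state, without advancing time (a new reading comes with each control period).
- arm.get_image(name): name is "scene" or "side" or "wrist"; returns a dict with "img" (384x512x3 uint8, red, green, blue), "depth" (384x512 float32, mm along the optical axis (not along the pixel's ray), 0 where there is no reading), "intrinsics" (3x3 intrinsics, pixels), "R" (3x3) and "t" (3): a world point X has camera coordinates R X + t; the wrist camera has in their place "T_tool_cam" (4x4, takes a point from camera to tool coordinates, whose origin is the TCP and whose axes are the tool frame's). Camera axes: x right, y down, z forward; pixel columns grow to the right and rows downward; lengths in mm; the calibration is good to about 2 mm. A picture is of the moment at which its call begins: read the wrist's pose just before it.
- arm.job_done(): hands the job in, once; it reports no verdict.
The state is a dict: "clock": time; "joints": joint angles; "joint_vel": joint speeds; "joint_efforts": joint torques, N m; "position": TCP position; "ee_rot": TCP orientation; "contact_force": force on the tool from outside, world axes, zero at the start; "wrist_torque": the same for the moment, N m; "gripper_width": finger opening in mm.
Only numpy, scipy, OpenCV 4.12 (cv2) and the standard library are available. Lean on these libraries where they do the work, as an engineer would, in place of code of your own. Each camera call takes 0.05 s, during which the arm holds its last target.

## Working session

There is one attempt and no reset: what is moved stays moved. The work goes in short steps, Python scripts to look and compute and a shell command to move; the robot and the scene stay as the last step left them, time stands still between calls to the robot, and variables do not carry over. Pictures are saved under pics/ and viewed, and the job is handed in when it is done.

```bash
mkdir -p pics; ls; cat > h.py <<'E'
import numpy as np, cv2
from bench import arm
def grab(n,f):
    d=arm.get_image(n); np.savez('pics/'+f+'.npz',**d)
    cv2.imwrite('pics/'+f+'.png',d['img'][:,:,::-1]); return d
E
python3 - <<'E'
from h import *
print(arm.read_state())
for n in ['scene','side']:
    d=grab(n,n+'0'); print(n,d['intrinsics'],d['R'],d['t'])
a=[cv2.imread(f'pics/{n}0.png') for n in('scene','side')]
E
```

```text
pics
{'clock': 0.0, 'joints': array([ 1.49958436e+00,  3.85538715e-01,  6.56225496e-03, -5.00277014e-04,
       -1.19401586e+00, -2.58608794e-01]), 'joint_vel': array([ 9.91958550e-04, -1.01004378e-03, -4.22582761e-05, -1.32928105e-03,
       -1.03800090e-03, -9.21591860e-04]), 'joint_efforts': array([ 5.57664771e-04, -3.92289805e+01,  1.88404351e+01,  4.18628320e+00,
       -4.53982342e-03,  8.06249062e-06]), 'position': array([202.2056709 , 590.73264882, 230.20730595]), 'ee_rot': array([-5.81356635e-01,  8.13648083e-01, -6.97344024e-04, -8.79411330e-04]), 'contact_force': array([-0.61055497, -0.10801957, -0.01841566]), 'wrist_torque': array([-0.00074591,  0.03224123, -0.01797394]), 'gripper_width': 85.16802529821769}
scene [[463.64725515   0.         253.52475871]
 [  0.         463.64725515 184.51786313]
 [  0.           0.           1.        ]] [[ 0.60213808 -0.79837178  0.00567759]
 [-0.37982248 -0.29270552 -0.87752969]
 [ 0.7022568   0.52623757 -0.47948869]] [-346.20181256  338.73154269  483.99719024]
side [[454.99024218   0.         258.69776932]
 [  0.         454.99024218 194.66539371]
 [  0.           0.           1.        ]] [[-0.88560483 -0.4642266   0.01406249]
 [-0.30953408  0.56738305 -0.76306299]
 [ 0.34625532 -0.68012509 -0.64617112]] [552.99971026 254.67968318 845.44223726]
```

View pics/scene0.png

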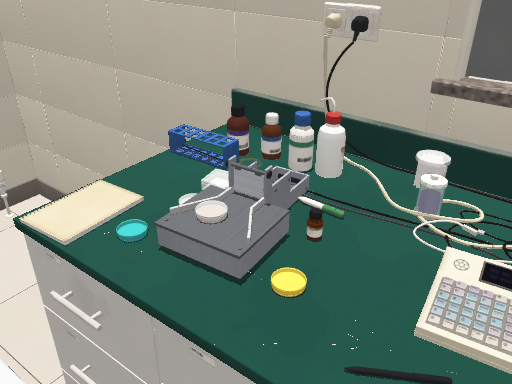

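View pics/side0.png

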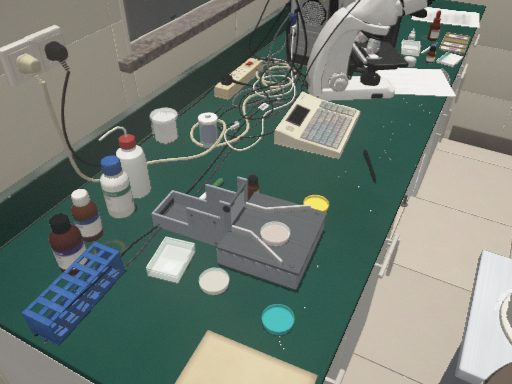

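Candidates for the dish are the pale pink one on the deck (scene 211,212; side 275,233), the spare on the bench (scene 190,201; side 214,280), the turquoise one (scene 132,230; side 278,319) and the yellow one (scene 289,281; side 316,204). I choose the one on the deck.

```bash
cat >> h.py <<'E'
def cloud(d):
    K,R,t=d['intrinsics'],d['R'],d['t']; z=d['depth'].astype(float)
    v,u=np.mgrid[:z.shape[0],:z.shape[1]]
    P=np.stack([(u-K[0,2])/K[0,0]*z,(v-K[1,2])/K[1,1]*z,z],-1)
    W=(P-t)@R; W[z<=0]=np.nan; return W
def ray(d,u,v,h):
    K,R,t=d['intrinsics'],d['R'],d['t']
    r=R.T@np.array([(u-K[0,2])/K[0,0],(v-K[1,2])/K[1,1],1]); c=-R.T@t
    return c+r*(h-c[2])/r[2]
def proj(d,X):
    p=d['R']@np.array(X,float)+d['t']; p=d['intrinsics']@p; return p[:2]/p[2]
E
python3 - <<'E'
from h import *
tiles=[]
for n,(u,v) in {'scene':(225,210),'side':(240,235)}.items():
    d=dict(np.load(f'pics/{n}0.npz')); W=cloud(d)
    hsv=cv2.cvtColor(d['img'],cv2.COLOR_RGB2HSV)
    # dish contour
    u0,v0={'scene':(211,212),'side':(275,233)}[n]
    m=((hsv[...,2]>140)&(hsv[...,2]<256)).astype(np.uint8); 
    H=W[...,2]
    m2=((H>70)&(H<80)).astype(np.uint8); mm=np.zeros_like(m2); mm[v0-18:v0+18,u0-24:u0+24]=1
    sel=(m2*mm)>0; print(n,'top pts by depth',sel.sum(),np.nanmedian(W[sel],0),W[v0,u0], 'ray',ray(d,u0,v0,75))
    dk=(H>56)&(H<64); 
    Wd=W[dk][:,:2]; c=np.median(Wd,0); Wd=Wd[np.linalg.norm(Wd-c,axis=1)<200]
    print('deck',len(Wd),cv2.minAreaRect(Wd.astype(np.float32)), np.nanmedian(H[dk]))
    s=5; cr=d['img'][v-55:v+55,u-75:u+75,::-1]
    cv2.imwrite(f'pics/{n}_crop.png',cv2.resize(cr,None,fx=s,fy=s,interpolation=cv2.INTER_CUBIC))
E
```

```text
scene top pts by depth 541 [545.05582981  80.66115169  72.76111412] [535.70523853  69.96807881  72.55708096] ray [532.83761747  67.29516449  75.        ]
deck 4417 ((604.5443115234375, 35.232421875), (270.9188232421875, 248.5803680419922), 4.49208927154541) 58.384464508458635
side top pts by depth 630 [546.53929951  89.066816    75.35476973] [542.74748836  86.70699932  75.89411557] ray [543.11075349  85.88971169  75.        ]
deck 4402 ((605.6752319335938, 40.04736328125), (271.7419738769531, 245.98399353027344), 3.93233323097229) 61.00989474128592
```

View pics/scene_crop.png

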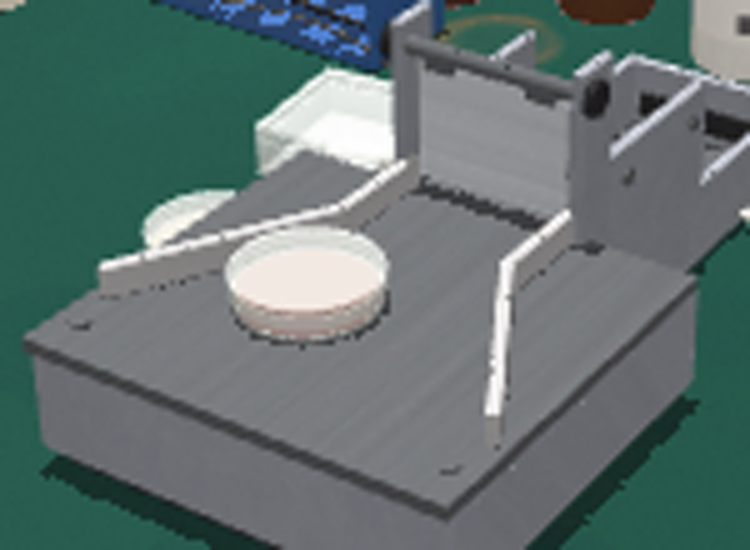

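View pics/side_crop.png

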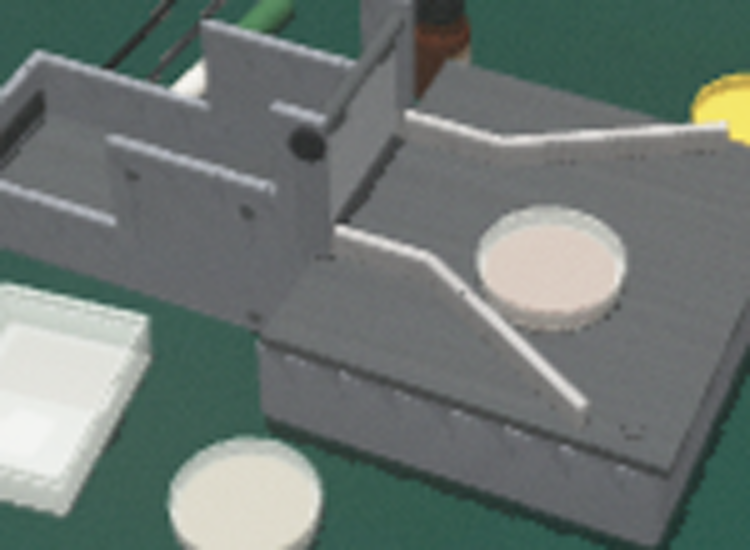

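```bash
python3 - <<'E'
from h import *
S=dict(np.load('pics/scene0.npz'));D=dict(np.load('pics/side0.npz'))
cs=lambda x,y,h:ray(S,150+x/5,155+y/5,h)[:2].round(1)
cd=lambda x,y,h:ray(D,165+x/5,180+y/5,h)[:2].round(1)
print('scene FL FR RR',cs(26,340,60),cs(447,512,60),cs(697,280,60))
print('side FL RL RR',cd(668,470,60),cd(258,338,60),cd(450,62,60))
print('dish rim scene',cs(307,268,75),'side',cd(551,262,75))
print('dish L/R edges scene',cs(226,270,75),cs(390,270,75),'side',cd(476,262,75),cd(626,262,75))
print('rail bends top scene L,R',cs(340,208,74),cs(508,263,74),' side L,R',cd(430,255,74),cd(507,142,74))
print('rail fronts scene',cs(102,265,74),cs(493,413,74),'side',cd(583,405,74),cd(725,126,74))
print('rail ends at flap scene',cs(408,163,74),cs(570,212,74),'side',cd(337,230,74),cd(408,113,74))
E
```

```text
scene FL FR RR [459.6 139.6] [473.6 -46.9] [644.8 -33.2]
side FL RL RR [461.4 149.4] [634.3 165.2] [647.6 -24.1]
dish rim scene [542.3  74.7] side [543.5  84.1]
dish L/R edges scene [522.8  97.7] [560.1  49.1] side [570.4  98.7] [516.6  69.5]
rail bends top scene L,R [585.   95.4] [592.3  18.2]  side L,R [589.3 103.2] [592.9  26.5]
rail fronts scene [498.2 138.2] [511.6 -36.8] side [499.2 146.7] [513.8 -28.4]
rail ends at flap scene [629.4  97.3] [637.5  22. ] side [630.1 108.7] [639.7  30.3]
```

```bash
cat >> h.py <<'E'
from scipy.spatial.transform import Rotation as Ro
def to(target,yaw=None,lean=None):
    s=arm.read_state(); R=Ro.from_quat(s['ee_rot']).as_matrix(); p=np.array(s['position'])
    print('t %.2f pos'%s['clock'],p.round(1),'F',np.round(s['contact_force'],1),'w',round(s['gripper_width'],1))
    print('shift in tool now',(R.T@(np.array(target)-p)).round(1))
    if yaw is not None:
        xc=np.array([np.cos(yaw),np.sin(yaw),0]); x=np.array([np.sin(yaw),-np.cos(yaw),0])
        z=np.sin(lean)*xc-np.cos(lean)*np.array([0,0,1]); y=np.cross(z,x); T=np.stack([x,y,z],1)
        print('rotvec tool',Ro.from_matrix(R.T@T).as_rotvec().round(3),'shift in target axes',(T.T@(np.array(target)-p)).round(1))
E
python3 - <<'E'
from h import *
d=arm.get_image('wrist'); print(d['T_tool_cam'].round(3),d['intrinsics'])
to([470,55,240],0.076,0)
E
```

```text
[[ 1.00000e+00  0.00000e+00 -1.00000e-03  7.76000e-01]
 [ 0.00000e+00  9.46000e-01  3.23000e-01 -8.33450e+01]
 [ 1.00000e-03 -3.23000e-01  9.46000e-01 -1.42124e+02]
 [ 0.00000e+00  0.00000e+00  0.00000e+00  1.00000e+00]] [[339.17941351   0.         256.10790248]
 [  0.         339.17941351 195.29211082]
 [  0.           0.           1.        ]]
t 0.15 pos [202.2 590.9 230.5] F [-1.2  0.4 -0.3] w 84.9
shift in tool now [ 420.3 -426.9   -8.8]
rotvec tool [ 0.    -0.002 -0.406] shift in target axes [ 554.7 -226.3   -9.5]
```

```bash
python3 -c "
from h import *
to([520,60,260],0.076,0)"
python3 -m jog '[{"dx":25,"dy":-30,"dz":-2,"hand":0},{"dx":25,"dy":-30,"dz":-2,"hand":0},{"dx":25,"dy":-30,"dz":-2,"hand":0},{"dx":25,"dy":-30,"dz":-2,"hand":0},{"dx":25,"dy":-30,"dz":-2,"hand":0}]'
```

```text
t 0.15 pos [202.2 590.9 230.5] F [-1.2  0.4 -0.3] w 84.9
shift in tool now [ 399.4 -472.6  -28.8]
rotvec tool [ 0.    -0.002 -0.406] shift in target axes [ 553.5 -276.5  -29.5]$[0]: bad value
```

```bash
python3 -m jog '[{"hand":0.0,"dx":25.0,"dy":-30.0,"dz":-2.0,"rx":0.0,"ry":0.0,"rz":0.0},{"hand":0.0,"dx":25.0,"dy":-30.0,"dz":-2.0,"rx":0.0,"ry":0.0,"rz":0.0},{"hand":0.0,"dx":25.0,"dy":-30.0,"dz":-2.0,"rx":0.0,"ry":0.0,"rz":0.0},{"hand":0.0,"dx":25.0,"dy":-30.0,"dz":-2.0,"rx":0.0,"ry":0.0,"rz":0.0},{"hand":0.0,"dx":25.0,"dy":-30.0,"dz":-2.0,"rx":0.0,"ry":0.0,"rz":0.0}]'
```

```text
clock: 0.57
position: [304.2, 422.6, 241.1]
ee_rot: [-0.582, 0.813, -0.0, -0.0]
contact_force: [1.2, -1.2, 0.1]
gripper_width: 25.6
```

```bash
python3 -m jog '[{"hand":0,"dx":25,"dy":-31,"dz":-2,"rx":0,"ry":0,"rz":0},{"hand":0,"dx":25,"dy":-31,"dz":-2,"rx":0,"ry":0,"rz":0},{"hand":0,"dx":25,"dy":-31,"dz":-2,"rx":0,"ry":0,"rz":0},{"hand":0,"dx":25,"dy":-31,"dz":-2,"rx":0,"ry":0,"rz":0},{"hand":0,"dx":25,"dy":-31,"dz":-2,"rx":0,"ry":0,"rz":0}]'; python3 -m jog '[{"hand":0,"dx":25,"dy":-31,"dz":-2,"rx":0,"ry":0,"rz":0},{"hand":0,"dx":25,"dy":-31,"dz":-2,"rx":0,"ry":0,"rz":0},{"hand":0,"dx":25,"dy":-31,"dz":-2,"rx":0,"ry":0,"rz":-0.1},{"hand":0,"dx":25,"dy":-31,"dz":-2,"rx":0,"ry":0,"rz":-0.1},{"hand":0,"dx":0,"dy":0,"dz":0,"rx":0,"ry":0,"rz":-0.1}]'
python3 -c "
from h import *
to([520,60,260],0.076,0)"
```

```text
clock: 0.98
position: [410.4, 254.1, 251.4]
ee_rot: [-0.582, 0.813, 0.0, 0.0]
contact_force: [0.3, 0.7, -0.1]
gripper_width: 0.1
clock: 1.4
position: [500.7, 119.1, 259.3]
ee_rot: [-0.696, 0.718, -0.001, -0.0]
contact_force: [0.4, 0.6, 0.3]
gripper_width: -0.1
t 1.40 pos [500.7 119.1 259.3] F [0.4 0.6 0.3] w -0.1
shift in tool now [ 58.5 -21.2  -0.6]
rotvec tool [-0.001 -0.001 -0.108] shift in target axes [ 60.4 -14.8  -0.7]
```

```bash
python3 -m jog '[{"hand":0,"dx":0,"dy":0,"dz":0,"rx":0,"ry":0,"rz":-0.108},{"hand":0,"dx":30,"dy":-7,"dz":0,"rx":0,"ry":0,"rz":0},{"hand":0,"dx":30,"dy":-8,"dz":0,"rx":0,"ry":0,"rz":0},{"hand":0,"dx":0,"dy":0,"dz":0,"rx":0,"ry":0,"rz":0},{"hand":0,"dx":0,"dy":0,"dz":0,"rx":0,"ry":0,"rz":0}]'
python3 - <<'E'
from h import *
s=arm.read_state(); d=arm.get_image('wrist')
R=Ro.from_quat(s['ee_rot']).as_matrix(); T=d.pop('T_tool_cam')
Rwc=R@T[:3,:3]; c=R@T[:3,3]+s['position']
d['R']=Rwc.T; d['t']=-Rwc.T@c
np.savez('pics/wrist1.npz',**d)
cv2.imwrite('pics/wrist1.png',cv2.resize(d['img'][:,:,::-1],(768,576),interpolation=cv2.INTER_CUBIC))
grab('scene','scene1');grab('side','side1'); print(s['position'])
E
```

```text
clock: 1.82
position: [517.6, 63.9, 258.9]
ee_rot: [0.733, -0.68, -0.0, 0.0]
contact_force: [-0.6, 0.7, 0.4]
gripper_width: -0.4
[517.62957919  63.88745327 258.85757535]
```

View pics/wrist1.png

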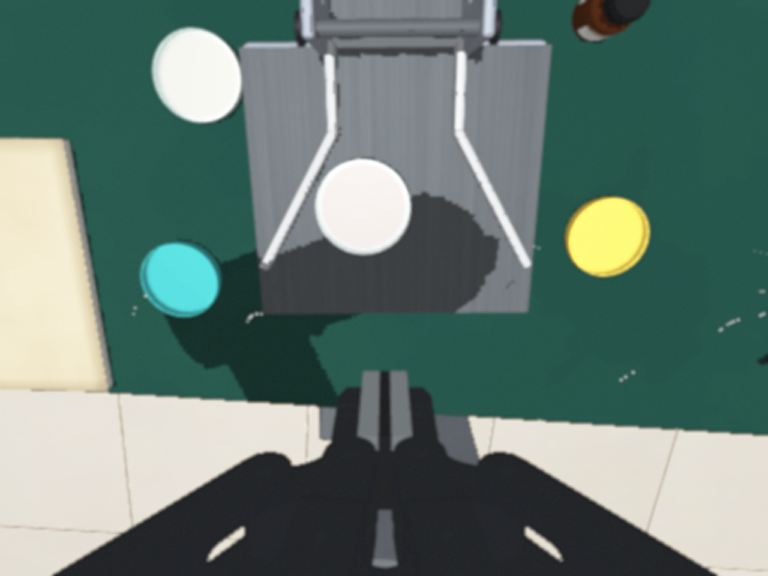

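The wrist view shows the dish at (363,206), rail bends at (332,133) and (459,133), and front deck corners at (263,312) and (530,312). The shut fingertips are at (385,372).

```bash
python3 - <<'E'
from h import *
d=dict(np.load('pics/wrist1.npz'))
w=lambda x,y,h:ray(d,x/1.5,y/1.5,h)[:2].round(1)
print('FL FR RL RR',w(263,312,60),w(530,312,60),w(243,45,60),w(548,44,60))
print('dish',w(363,206,75),'edges',w(315,206,75),w(411,206,75))
print('bends',w(332,133,74),w(459,133,74),'fronts',w(265,265,74),w(528,265,74))
print('spare top',w(199,76,15))
S=dict(np.load('pics/scene1.npz'));D=dict(np.load('pics/side1.npz'))
p=[517.6,63.9,258.9]
print('tcp proj',proj(S,p),proj(D,p))
for n,q,k in(('scene1',proj(S,p),S),('side1',proj(D,p),D)):
    u,v=map(int,q); cr=k['img'][max(v-40,0):v+40,max(u-50,0):u+50,::-1]
    cv2.imwrite(f'pics/{n}_tip.png',cv2.resize(cr,None,fx=6,fy=6)); print(n,max(u-50,0),max(v-40,0))
E
```

```text
FL FR RL RR [463.3 146.7] [477.7 -44.3] [636.5 158.4] [650.9 -26.1]
dish [547.   79.3] edges [544.7 110. ] [549.3  48.7]
bends [590.  101.1] [595.8  23.4] fronts [502.7 142.1] [515.9 -32.7]
spare top [619.2 201.2]
tcp proj [202.02484796 120.96407801] [297.03931138 157.30267159]
scene1 152 80
side1 247 117
```

View pics/scene1_tip.png

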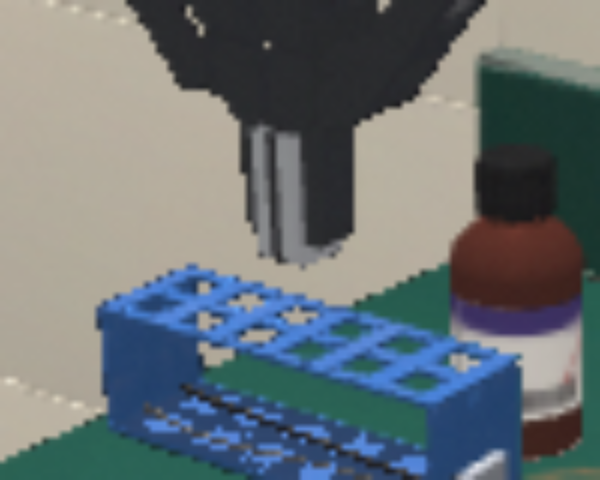

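View pics/side1_tip.png

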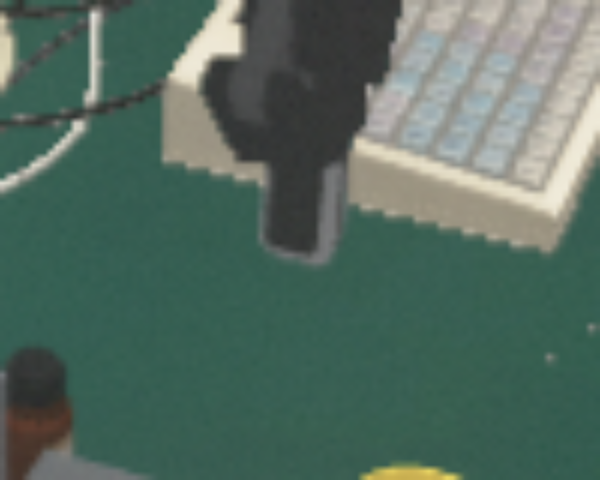

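```bash
cat >> h.py <<'E'
O=np.array([643.5,65.3,0]);YAW=0.077
XC=np.array([np.cos(YAW),np.sin(YAW),0]);YC=np.array([-np.sin(YAW),np.cos(YAW),0])
def ch(x,y,z): return O+x*XC+y*YC+np.array([0,0,z])
def chp(p):
    p=np.array(p)-O; return np.array([p@XC,p@YC,p[2]]).round(1)
def goto(x,y,z,lean=0.49): 
    print('chute now',chp(arm.read_state()['position'])); to(ch(x,y,z),YAW,lean)
E
python3 -c "
from h import *
goto(-160,21,110)"
```

```text
chute now [-125.8   10.   259.1]
t 1.97 pos [517.3  65.6 259.1] F [-0.2 -0.9 -0.2] w 0.1
shift in tool now [-11.1  34.2 149.2]
rotvec tool [0.49  0.    0.001] shift in target axes [-11.  100.4 115.5]
```

```bash
python3 -m jog '[{"hand":0,"dx":0,"dy":0,"dz":0,"rx":0.1225,"ry":0,"rz":0},{"hand":0,"dx":0,"dy":0,"dz":0,"rx":0.1225,"ry":0,"rz":0},{"hand":0,"dx":0,"dy":0,"dz":0,"rx":0.1225,"ry":0,"rz":0},{"hand":0,"dx":0,"dy":0,"dz":0,"rx":0.1225,"ry":0,"rz":0},{"hand":0,"dx":-5,"dy":25,"dz":25,"rx":0,"ry":0,"rz":0}]'
python3 -m jog '[{"hand":0,"dx":-3,"dy":25,"dz":25,"rx":0,"ry":0,"rz":0},{"hand":0,"dx":-3,"dy":25,"dz":25,"rx":0,"ry":0,"rz":0},{"hand":0,"dx":0,"dy":25,"dz":25,"rx":0,"ry":0,"rz":0},{"hand":0,"dx":0,"dy":0,"dz":15,"rx":0,"ry":0,"rz":0},{"hand":0,"dx":0,"dy":0,"dz":0,"rx":0,"ry":0,"rz":0}]'
python3 -c "
from h import *
goto(-160,21,67)"
```

```text
clock: 2.38
position: [506.4, 71.2, 229.8]
ee_rot: [0.713, -0.657, 0.165, -0.182]
contact_force: [2.0, -0.3, -0.6]
gripper_width: 0.1
clock: 2.8
position: [499.2, 66.9, 165.5]
ee_rot: [0.712, -0.662, 0.167, -0.164]
contact_force: [0.3, -0.7, 1.4]
gripper_width: 0.3
chute now [-143.7   12.7  165.5]
t 2.80 pos [499.2  66.9 165.5] F [ 0.3 -0.7  1.4] w 0.3
shift in tool now [-10.2  59.3  80.1]
rotvec tool [ 0.018 -0.023  0.   ] shift in target axes [-8.3 60.7 79.2]
```

```bash
python3 -m jog '[{"hand":0,"dx":-2,"dy":12,"dz":12,"rx":0,"ry":0,"rz":0},{"hand":0,"dx":-2,"dy":12,"dz":12,"rx":0,"ry":0,"rz":0},{"hand":0,"dx":-2,"dy":12,"dz":12,"rx":0,"ry":0,"rz":0},{"hand":0,"dx":-2,"dy":12,"dz":12,"rx":0,"ry":0,"rz":0},{"hand":0,"dx":0,"dy":0,"dz":0,"rx":0,"ry":0,"rz":0}]'
python3 -c "
from h import *
print(arm.read_state()['joints'].round(2))
goto(-160,21,67)"
```

```text
clock: 3.22
position: [476.6, 78.9, 140.5]
ee_rot: [0.714, -0.667, 0.157, -0.144]
contact_force: [0.0, -0.8, -0.4]
gripper_width: 0.1
[ 0.36  0.07 -1.05  1.25 -0.16  0.06]
chute now [-165.4   26.4  140.5]
t 3.22 pos [476.6  78.9 140.5] F [ 0.  -0.8 -0.4] w 0.1
shift in tool now [ 3.  25.5 69.3]
rotvec tool [ 0.063 -0.036  0.   ] shift in target axes [ 5.4 29.9 67.4]
```

```bash
python3 -m jog '[{"hand":0,"dx":0,"dy":0,"dz":0,"rx":-0.06,"ry":-0.01,"rz":0},{"hand":0,"dx":0,"dy":0,"dz":0,"rx":-0.07,"ry":-0.01,"rz":0},{"hand":0,"dx":0,"dy":0,"dz":0,"rx":-0.07,"ry":-0.01,"rz":0},{"hand":0,"dx":0,"dy":0,"dz":0,"rx":-0.07,"ry":-0.005,"rz":0},{"hand":0,"dx":0,"dy":0,"dz":0,"rx":0,"ry":0,"rz":0}]'
python3 -c "
from h import *
print(arm.read_state()['joints'].round(2))
goto(-150,21,90,0.15)"
```

```text
clock: 3.63
position: [500.4, 63.7, 154.9]
ee_rot: [0.713, -0.679, 0.134, -0.109]
contact_force: [1.2, 1.9, 1.2]
gripper_width: 0.2
[ 0.53  0.11 -0.8   0.5  -0.41  0.65]
chute now [-142.8    9.4  154.9]
t 3.63 pos [500.4  63.7 154.9] F [1.2 1.9 1.2] w 0.2
shift in tool now [-14.2  28.9  58. ]
rotvec tool [-0.193 -0.051 -0.024] shift in target axes [-11.6  16.8  63.1]
```

```bash
python3 -m jog '[{"hand":0,"dx":0,"dy":0,"dz":0,"rx":-0.06,"ry":-0.02,"rz":0},{"hand":0,"dx":0,"dy":0,"dz":0,"rx":-0.06,"ry":-0.02,"rz":0},{"hand":0,"dx":0,"dy":0,"dz":0,"rx":-0.06,"ry":-0.01,"rz":0},{"hand":0,"dx":0,"dy":0,"dz":0,"rx":0,"ry":0,"rz":0},{"hand":0,"dx":0,"dy":0,"dz":0,"rx":0,"ry":0,"rz":0}]'
python3 -c "
from h import *
s=arm.read_state();print(s['joints'].round(2),s['joint_vel'].round(2))
goto(-150,21,90,0.15)"
```

```text
clock: 4.05
position: [499.1, 59.5, 153.3]
ee_rot: [0.723, -0.685, 0.06, -0.059]
contact_force: [0.2, -0.7, -0.5]
gripper_width: 0.1
[ 0.49  0.18 -0.56  0.12 -0.69  1.05] [ 0.01 -0.01 -0.06 -0.01 -0.01  0.  ]
chute now [-144.4    5.3  153.3]
t 4.05 pos [499.1  59.5 153.3] F [ 0.2 -0.7 -0.5] w 0.1
shift in tool now [-16.   16.4  61.3]
rotvec tool [-0.017 -0.009 -0.022] shift in target axes [-15.7  15.   61.7]
```

```bash
python3 -m jog '[{"hand":0,"dx":-4,"dy":3,"dz":15,"rx":-0.008,"ry":-0.005,"rz":-0.01},{"hand":0,"dx":-4,"dy":3,"dz":15,"rx":-0.008,"ry":-0.004,"rz":-0.01},{"hand":0,"dx":-4,"dy":3,"dz":15,"rx":0,"ry":0,"rz":0},{"hand":0,"dx":-4,"dy":3,"dz":15,"rx":0,"ry":0,"rz":0},{"hand":0,"dx":0,"dy":0,"dz":0,"rx":0,"ry":0,"rz":0}]'
python3 -c "
from h import *
s=arm.read_state();print(s['joints'].round(2),s['joint_vel'].round(2))
goto(-149,21,65,0.15)"
```

```text
clock: 4.47
position: [491.0, 74.0, 88.8]
ee_rot: [0.732, -0.678, 0.049, -0.051]
contact_force: [-0.3, 0.2, -0.2]
gripper_width: -0.1
[ 0.51  0.27 -0.64  0.12 -0.54  1.03] [-0.01 -0.03  0.06 -0.01 -0.07  0.04]
chute now [-151.4   20.4   88.8]
t 4.47 pos [491.   74.   88.8] F [-0.3  0.2 -0.2] w -0.1
shift in tool now [-0.7  1.  23.9]
rotvec tool [ 0.008 -0.003 -0.   ] shift in target axes [-0.6  1.2 23.9]
```

```bash
python3 -m jog '[{"hand":0,"dx":0,"dy":0,"dz":8,"rx":0,"ry":0,"rz":0},{"hand":0,"dx":0,"dy":0,"dz":8,"rx":0,"ry":0,"rz":0},{"hand":0,"dx":0,"dy":1,"dz":5,"rx":0,"ry":0,"rz":0},{"hand":0,"dx":0,"dy":0,"dz":2,"rx":0,"ry":0,"rz":0},{"hand":0,"dx":0,"dy":0,"dz":0,"rx":0,"ry":0,"rz":0}]'
cat >> h.py <<'E'
def wgrab(f):
    s=arm.read_state(); d=arm.get_image('wrist')
    R=Ro.from_quat(s['ee_rot']).as_matrix(); T=d.pop('T_tool_cam')
    Rwc=R@T[:3,:3]; c=R@T[:3,3]+s['position']
    d['R']=Rwc.T; d['t']=-Rwc.T@c
    np.savez(f'pics/{f}.npz',**d); cv2.imwrite(f'pics/{f}.png',d['img'][:,:,::-1]); return d
E
python3 -c "
from h import *
s=arm.read_state();print(s['joints'].round(2),s['joint_vel'].round(2))
goto(-149,21,65,0.15); wgrab('w2')"
```

```text
clock: 4.88
position: [496.6, 75.5, 68.5]
ee_rot: [0.731, -0.678, 0.05, -0.054]
contact_force: [-0.1, -0.6, 0.1]
gripper_width: -0.1
[ 0.51  0.31 -0.66  0.13 -0.47  1.02] [ 0.   -0.01  0.01 -0.   -0.01  0.  ]
chute now [-145.7   21.4   68.5]
t 4.88 pos [496.6  75.5  68.5] F [-0.1 -0.6  0.1] w -0.1
shift in tool now [0.4 3.8 3. ]
rotvec tool [ 0.003  0.001 -0.002] shift in target axes [0.4 3.8 2.9]
```

View pics/w2.png

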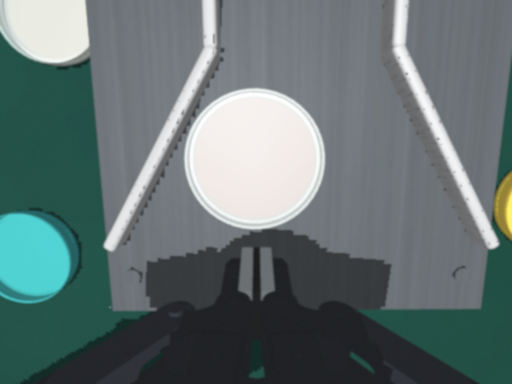

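```bash
python3 -m jog '[{"hand":0,"dx":0,"dy":-3,"dz":1.5,"rx":0,"ry":0,"rz":0},{"hand":0,"dx":0,"dy":-3,"dz":1.5,"rx":0,"ry":0,"rz":0},{"hand":0,"dx":1,"dy":-3,"dz":0.5,"rx":0,"ry":0,"rz":0},{"hand":0,"dx":1,"dy":-3,"dz":0.5,"rx":0,"ry":0,"rz":0},{"hand":0,"dx":1,"dy":-3,"dz":0.5,"rx":0,"ry":0,"rz":0}]'
python3 -m jog '[{"hand":0,"dx":1.5,"dy":-3,"dz":0.5,"rx":0,"ry":0,"rz":0},{"hand":0,"dx":1.5,"dy":-3,"dz":0.5,"rx":0,"ry":0,"rz":0},{"hand":0,"dx":1.5,"dy":-3,"dz":0.5,"rx":0,"ry":0,"rz":0},{"hand":0,"dx":1.5,"dy":-3,"dz":0.5,"rx":0,"ry":0,"rz":0},{"hand":0,"dx":1.5,"dy":-3,"dz":0.5,"rx":0,"ry":0,"rz":0}]'
python3 -c "
from h import *
s=arm.read_state();print(s['joints'].round(2),s['joint_vel'].round(2))
goto(-80,0,66,0.15); wgrab('w3')"
```

```text
clock: 5.35
position: [512.9, 73.9, 66.7]
ee_rot: [0.731, -0.678, 0.05, -0.055]
contact_force: [0.3, 0.0, -0.1]
gripper_width: 0.0
clock: 5.77
position: [528.4, 67.4, 66.3]
ee_rot: [0.731, -0.678, 0.05, -0.055]
contact_force: [0.5, 0.0, 0.5]
gripper_width: 0.2
[ 0.46  0.36 -0.58  0.11 -0.5   1.09] [-0.06  0.05  0.09 -0.03 -0.04  0.09]
chute now [-114.6   10.9   66.3]
t 5.77 pos [528.4  67.4  66.3] F [0.5 0.  0.5] w 0.2
shift in tool now [ 10.9 -34.2   5.4]
rotvec tool [ 0.002  0.001 -0.002] shift in target axes [ 10.9 -34.2   5.5]
```

View pics/w3.png

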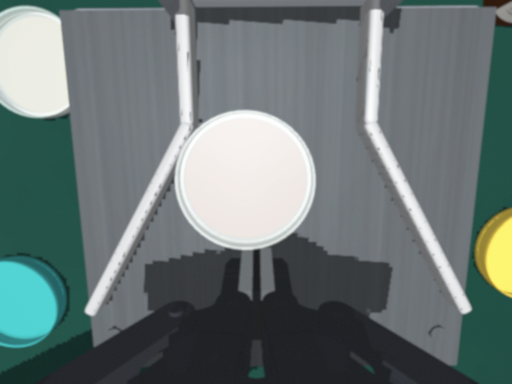

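Dish centre is at (246,179), touching the left rail near its bend at (187,126). The tips are right behind it. I keep pushing.

```bash
python3 -m jog '[{"hand":0,"dx":1.2,"dy":-3,"dz":0.5,"rx":0,"ry":0,"rz":0},{"hand":0,"dx":1.2,"dy":-3,"dz":0.5,"rx":0,"ry":0,"rz":0},{"hand":0,"dx":1.2,"dy":-3,"dz":0.5,"rx":0,"ry":0,"rz":0},{"hand":0,"dx":1.2,"dy":-3,"dz":0.5,"rx":0,"ry":0,"rz":0},{"hand":0,"dx":1.2,"dy":-3,"dz":0.5,"rx":0,"ry":0,"rz":0}]'
python3 -m jog '[{"hand":0,"dx":1,"dy":-3,"dz":0.5,"rx":0,"ry":0,"rz":0},{"hand":0,"dx":1,"dy":-3,"dz":0.5,"rx":0,"ry":0,"rz":0},{"hand":0,"dx":1,"dy":-3,"dz":0.5,"rx":0,"ry":0,"rz":0},{"hand":0,"dx":0.5,"dy":-3,"dz":0.5,"rx":0,"ry":0,"rz":0},{"hand":0,"dx":0.5,"dy":-3,"dz":0.5,"rx":0,"ry":0,"rz":0}]'
python3 -c "
from h import *
s=arm.read_state();print(s['joints'].round(2),s['joint_vel'].round(2))
goto(-70,0,66,0.3); wgrab('w4')"
```

```text
clock: 6.23
position: [544.2, 62.7, 66.1]
ee_rot: [0.731, -0.678, 0.05, -0.055]
contact_force: [-0.2, 0.3, -0.1]
gripper_width: -0.2
clock: 6.65
position: [559.6, 59.9, 65.8]
ee_rot: [0.731, -0.678, 0.05, -0.055]
contact_force: [-0.2, 0.3, -0.0]
gripper_width: 0.0
[ 0.42  0.4  -0.5   0.1  -0.53  1.15] [-0.04  0.05  0.09 -0.02 -0.04  0.05]
chute now [-84.1   1.1  65.8]
t 6.65 pos [559.6  59.9  65.8] F [-0.2  0.3 -0. ] w 0.0
shift in tool now [  1.1 -14.    1.8]
rotvec tool [ 0.152  0.001 -0.002] shift in target axes [  1.1 -13.5   3.9]
```

View pics/w4.png

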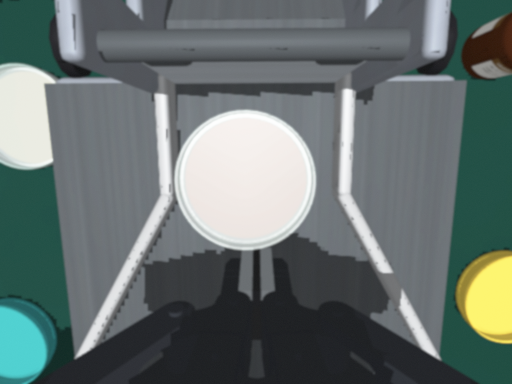

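```bash
python3 -m jog '[{"hand":0,"dx":0.5,"dy":-3,"dz":0.5,"rx":0.02,"ry":0,"rz":0},{"hand":0,"dx":0.5,"dy":-3,"dz":0.5,"rx":0.02,"ry":0,"rz":0},{"hand":0,"dx":0,"dy":-3,"dz":0.5,"rx":0.02,"ry":0,"rz":0},{"hand":0,"dx":0,"dy":-3,"dz":0.6,"rx":0.02,"ry":0,"rz":0},{"hand":0,"dx":0,"dy":-3,"dz":0.6,"rx":0.02,"ry":0,"rz":0}]'
python3 -m jog '[{"hand":0,"dx":0,"dy":-3,"dz":0.7,"rx":0.02,"ry":0,"rz":0},{"hand":0,"dx":0,"dy":-3,"dz":0.7,"rx":0.02,"ry":0,"rz":0},{"hand":0,"dx":0,"dy":-3,"dz":0.7,"rx":0.02,"ry":0,"rz":0},{"hand":0,"dx":0,"dy":-3,"dz":0.7,"rx":0.02,"ry":0,"rz":0},{"hand":0,"dx":0,"dy":-3,"dz":0.7,"rx":0.02,"ry":0,"rz":0}]'
python3 -c "
from h import *
s=arm.read_state();print(s['joints'].round(2),s['joint_vel'].round(2))
goto(-40,0,66,0.38); wgrab('w5')"
```

```text
clock: 7.12
position: [574.8, 60.2, 66.0]
ee_rot: [0.728, -0.675, 0.084, -0.092]
contact_force: [0.1, -0.4, 0.1]
gripper_width: 0.1
clock: 7.53
position: [589.8, 60.8, 68.9]
ee_rot: [0.723, -0.67, 0.114, -0.125]
contact_force: [3.6, 4.2, 0.7]
gripper_width: 0.5
[ 0.37  0.37 -0.74  0.64 -0.16  0.66] [-0.19 -0.06 -0.16  0.86  0.01 -0.67]
chute now [-53.8  -0.3  68.9]
t 7.53 pos [589.8  60.8  68.9] F [3.6 4.2 0.7] w 0.5
shift in tool now [ -0.3 -12.1   7.3]
rotvec tool [ 0.04   0.002 -0.   ] shift in target axes [ -0.3 -11.8   7.8]
```

View pics/w5.png

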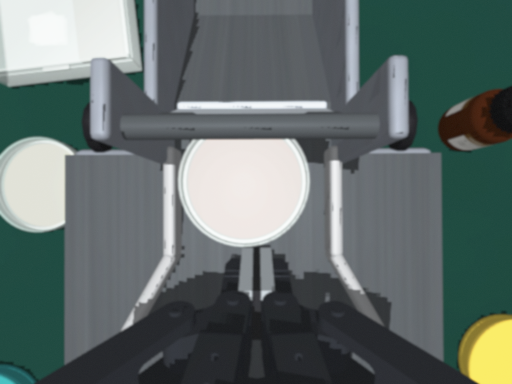

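```bash
python3 -m jog '[{"hand":0,"dx":0,"dy":0,"dz":0,"rx":-0.02,"ry":0,"rz":0},{"hand":0,"dx":0,"dy":0,"dz":0,"rx":-0.02,"ry":0,"rz":0},{"hand":0,"dx":0,"dy":0,"dz":1,"rx":0,"ry":0,"rz":0},{"hand":0,"dx":0,"dy":0,"dz":1,"rx":0,"ry":0,"rz":0},{"hand":0,"dx":0,"dy":0,"dz":0,"rx":0,"ry":0,"rz":0}]'
python3 -c "
from h import *
s=arm.read_state();print(s['joints'].round(2),s['joint_vel'].round(2))
goto(-40,0,66,0.3)"
```

```text
clock: 8.0
position: [591.7, 60.7, 67.7]
ee_rot: [0.725, -0.672, 0.102, -0.112]
contact_force: [-0.8, -1.2, 0.4]
gripper_width: -0.4
[ 0.41  0.39 -0.63  0.35 -0.28  0.91] [-0.   -0.   -0.01 -0.01 -0.01  0.01]
chute now [-52.   -0.6  67.7]
t 8.00 pos [591.7  60.7  67.7] F [-0.8 -1.2  0.4] w -0.4
shift in tool now [ -0.6 -11.    5.2]
rotvec tool [-0.003  0.002 -0.001] shift in target axes [ -0.6 -11.    5.2]
```

```bash
python3 -m jog '[{"hand":0,"dx":0,"dy":-2.4,"dz":1.1,"rx":0,"ry":0,"rz":0},{"hand":0,"dx":0,"dy":-2.4,"dz":1.1,"rx":0,"ry":0,"rz":0},{"hand":0,"dx":0,"dy":-2.4,"dz":1,"rx":0,"ry":0,"rz":0},{"hand":0,"dx":0,"dy":-2.4,"dz":0.8,"rx":0,"ry":0,"rz":0},{"hand":0,"dx":0,"dy":-2.4,"dz":0.8,"rx":0,"ry":0,"rz":0}]'
python3 -m jog '[{"hand":0,"dx":0,"dy":-2.4,"dz":0.8,"rx":0,"ry":0,"rz":0},{"hand":0,"dx":0,"dy":-2.4,"dz":0.8,"rx":0,"ry":0,"rz":0},{"hand":0,"dx":0,"dy":-2.4,"dz":0.8,"rx":0,"ry":0,"rz":0},{"hand":0,"dx":0,"dy":-2.4,"dz":0.8,"rx":0,"ry":0,"rz":0},{"hand":0,"dx":0,"dy":-2.4,"dz":0.8,"rx":0,"ry":0,"rz":0}]'
python3 -c "
from h import *
s=arm.read_state();print(s['joints'].round(2),s['joint_vel'].round(2))
goto(-10,0,66,0.3); wgrab('w6'); grab('side','side6')"
```

```text
clock: 8.42
position: [605.1, 61.6, 67.0]
ee_rot: [0.725, -0.672, 0.102, -0.112]
contact_force: [-0.4, -0.9, 0.2]
gripper_width: -0.0
clock: 8.83
position: [617.7, 62.7, 66.9]
ee_rot: [0.725, -0.672, 0.102, -0.112]
contact_force: [0.0, -0.3, 0.9]
gripper_width: 0.3
[ 0.4   0.43 -0.55  0.3  -0.32  0.98] [-0.01  0.04  0.09 -0.06 -0.05  0.07]
chute now [-25.9  -0.6  66.9]
t 8.83 pos [617.7  62.7  66.9] F [ 0.  -0.3  0.9] w 0.3
shift in tool now [ -0.6 -14.9   5.6]
rotvec tool [-0.004  0.002 -0.002] shift in target axes [ -0.6 -14.9   5.6]
```

View pics/w6.png

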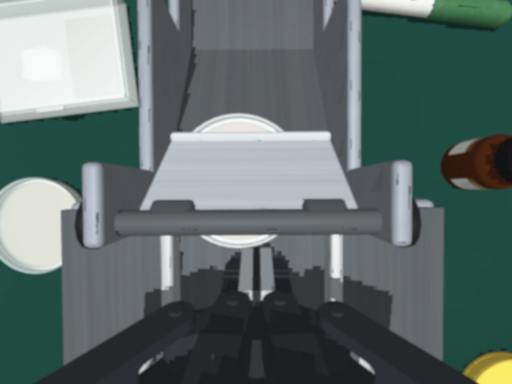

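View pics/side6.png

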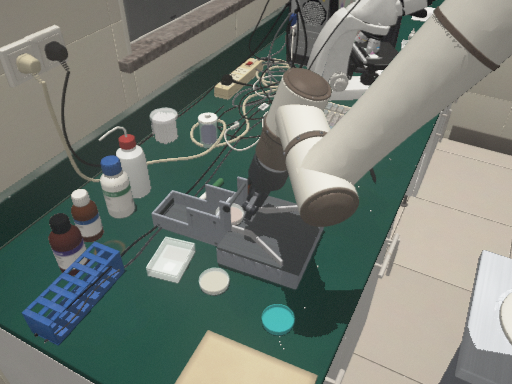

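```bash
python3 -m jog '[{"hand":0,"dx":0,"dy":-2.4,"dz":0.9,"rx":0.01,"ry":0,"rz":0},{"hand":0,"dx":0,"dy":-2.4,"dz":0.9,"rx":0.01,"ry":0,"rz":0},{"hand":0,"dx":0,"dy":-2.4,"dz":0.9,"rx":0.01,"ry":0,"rz":0},{"hand":0,"dx":0,"dy":-2.4,"dz":0.9,"rx":0.01,"ry":0,"rz":0},{"hand":0,"dx":0,"dy":0,"dz":0,"rx":0,"ry":0,"rz":0}]'
python3 -c "
from h import *
s=arm.read_state();print(s['joints'].round(2),s['joint_vel'].round(2))
goto(-8,0,66,0.34); wgrab('w7')"
```

```text
clock: 9.35
position: [627.1, 63.1, 66.1]
ee_rot: [0.723, -0.67, 0.115, -0.126]
contact_force: [0.4, -0.3, -0.3]
gripper_width: 0.1
[ 0.38  0.43 -0.61  0.45 -0.23  0.84] [ 0.    0.    0.02 -0.07 -0.03  0.06]
chute now [-16.5  -1.   66.1]
t 9.35 pos [627.1  63.1  66.1] F [ 0.4 -0.3 -0.3] w 0.1
shift in tool now [-1.  -8.   2.9]
rotvec tool [-0.003  0.002 -0.001] shift in target axes [-1.  -8.   2.9]
```

View pics/w7.png

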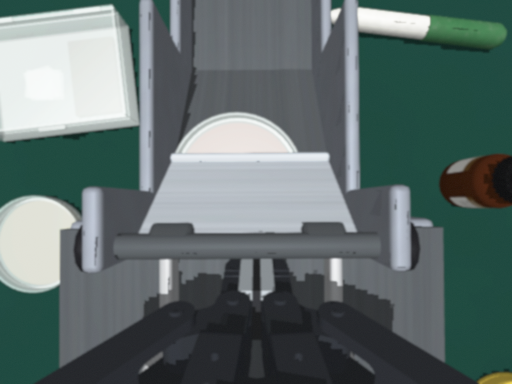

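```bash
python3 -m jog '[{"hand":0,"dx":0,"dy":-2,"dz":0.7,"rx":0,"ry":0,"rz":0},{"hand":0,"dx":0,"dy":-2,"dz":0.7,"rx":0,"ry":0,"rz":0},{"hand":0,"dx":0,"dy":-2,"dz":0.7,"rx":0,"ry":0,"rz":0},{"hand":0,"dx":0,"dy":-2,"dz":0.7,"rx":0,"ry":0,"rz":0},{"hand":0,"dx":0,"dy":-1.5,"dz":0.6,"rx":0,"ry":0,"rz":0}]'
python3 -c "
from h import *
s=arm.read_state();print(s['joints'].round(2),s['joint_vel'].round(2))
goto(-4,0,66,0.34); wgrab('w8')"
```

```text
clock: 9.82
position: [638.3, 64.5, 66.6]
ee_rot: [0.723, -0.67, 0.115, -0.127]
contact_force: [-0.5, 0.5, 1.4]
gripper_width: -0.1
[ 0.38  0.44 -0.57  0.41 -0.25  0.89] [-0.    0.03  0.06 -0.06 -0.04  0.06]
chute now [-5.2 -0.4 66.6]
t 9.82 pos [638.3  64.5  66.6] F [-0.5  0.5  1.4] w -0.1
shift in tool now [-0.4 -0.9  1. ]
rotvec tool [-0.004  0.002 -0.002] shift in target axes [-0.4 -1.   1. ]
```

View pics/w8.png

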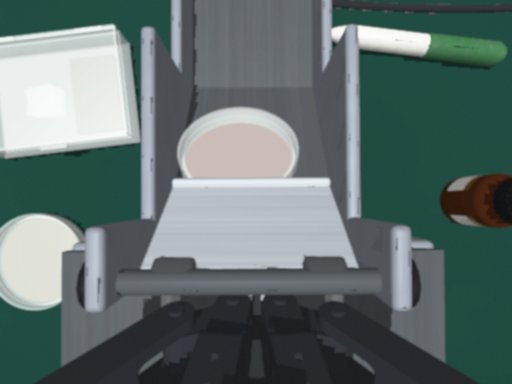

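The dish has tipped onto the ramp at (238,150). I hold a moment and look again.

```bash
python3 -m jog '[{"hand":0,"dx":0,"dy":0,"dz":0,"rx":0,"ry":0,"rz":0},{"hand":0,"dx":0,"dy":0,"dz":0,"rx":0,"ry":0,"rz":0},{"hand":0,"dx":0,"dy":0,"dz":0,"rx":0,"ry":0,"rz":0},{"hand":0,"dx":0,"dy":0,"dz":0,"rx":0,"ry":0,"rz":0}]'
python3 -c "
from h import *
goto(-4,0,66,0.34); wgrab('w9')"
```

```text
clock: 10.2
position: [637.6, 64.1, 66.4]
ee_rot: [0.723, -0.67, 0.115, -0.126]
contact_force: [-0.4, 0.5, 0.1]
gripper_width: 0.2
chute now [-6.  -0.7 66.4]
t 10.20 pos [637.6  64.1  66.4] F [-0.4  0.5  0.1] w 0.2
shift in tool now [-0.7 -1.7  1.1]
rotvec tool [-0.004  0.002 -0.002] shift in target axes [-0.7 -1.7  1.1]
```

View pics/w9.png

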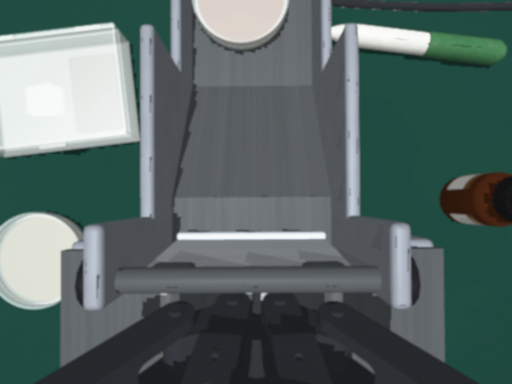

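The dish is in the tray at (240,15). I draw straight back along the deck, easing the lean.

```bash
python3 -m jog '[{"hand":0,"dx":0,"dy":4,"dz":-1.5,"rx":0,"ry":0,"rz":0},{"hand":0,"dx":0,"dy":4,"dz":-1.5,"rx":0,"ry":0,"rz":0},{"hand":0,"dx":0,"dy":4,"dz":-1.5,"rx":-0.01,"ry":0,"rz":0},{"hand":0,"dx":0,"dy":4,"dz":-1.5,"rx":-0.01,"ry":0,"rz":0},{"hand":0,"dx":0,"dy":4,"dz":-1.4,"rx":-0.01,"ry":0,"rz":0}]'
python3 -m jog '[{"hand":0,"dx":0,"dy":5,"dz":-1.6,"rx":-0.02,"ry":0,"rz":0},{"hand":0,"dx":0,"dy":5,"dz":-1.6,"rx":-0.02,"ry":0,"rz":0},{"hand":0,"dx":0,"dy":5,"dz":-1.5,"rx":-0.02,"ry":0,"rz":0},{"hand":0,"dx":0,"dy":5,"dz":-1.5,"rx":-0.02,"ry":0,"rz":0},{"hand":0,"dx":0,"dy":5,"dz":-1.4,"rx":-0.02,"ry":0,"rz":0}]'
python3 -m jog '[{"hand":0,"dx":0,"dy":5,"dz":-1.4,"rx":-0.02,"ry":0,"rz":0},{"hand":0,"dx":0,"dy":5,"dz":-1.2,"rx":-0.02,"ry":0,"rz":0},{"hand":0,"dx":0,"dy":5,"dz":-1.2,"rx":-0.02,"ry":0,"rz":0},{"hand":0,"dx":0,"dy":5,"dz":-1.2,"rx":0,"ry":0,"rz":0},{"hand":0,"dx":0,"dy":5,"dz":-1.2,"rx":0,"ry":0,"rz":0}]'
python3 -c "
from h import *
s=arm.read_state();print(s['joints'].round(2))
goto(-100,0,150,0.15); wgrab('w10')"
```

```text
clock: 10.67
position: [615.6, 62.3, 66.8]
ee_rot: [0.724, -0.672, 0.105, -0.115]
contact_force: [-0.7, 0.4, -0.2]
gripper_width: 0.1
clock: 11.08
position: [589.6, 60.4, 67.5]
ee_rot: [0.729, -0.676, 0.071, -0.079]
contact_force: [-0.4, 0.5, -0.1]
gripper_width: -0.2
clock: 11.5
position: [564.3, 58.4, 69.1]
ee_rot: [0.731, -0.678, 0.051, -0.057]
contact_force: [0.1, -0.5, 0.6]
gripper_width: -0.1
[ 0.41  0.4  -0.49  0.1  -0.54  1.15]
chute now [-79.5  -0.8  69.1]
t 11.50 pos [564.3  58.4  69.1] F [ 0.1 -0.5  0.6] w -0.1
shift in tool now [ -1.    7.8 -83.1]
rotvec tool [-0.004  0.002 -0.002] shift in target axes [ -0.8   8.1 -83.1]
```

View pics/w10.png

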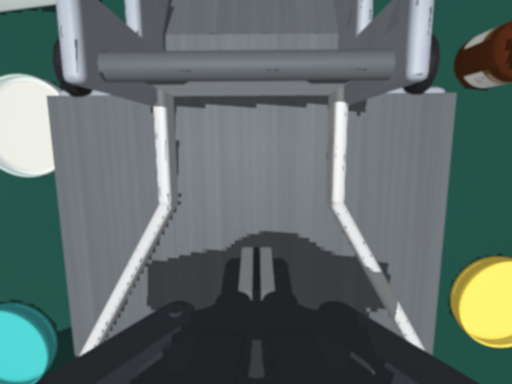

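The flap looks shut and the deck is empty. I raise the hand clear and check everything in the fixed views.

```bash
python3 -m jog '[{"hand":0,"dx":0,"dy":3,"dz":-20,"rx":0,"ry":0,"rz":0},{"hand":0,"dx":0,"dy":5,"dz":-30,"rx":0,"ry":0,"rz":0},{"hand":0,"dx":0,"dy":5,"dz":-30,"rx":0,"ry":0,"rz":0},{"hand":0,"dx":0,"dy":5,"dz":-30,"rx":0,"ry":0,"rz":0},{"hand":0,"dx":0,"dy":0,"dz":-30,"rx":-0.02,"ry":0,"rz":0}]'
python3 -m jog '[{"hand":0,"dx":30,"dy":0,"dz":-20,"rx":0,"ry":0,"rz":0},{"hand":0,"dx":30,"dy":0,"dz":-20,"rx":0,"ry":0,"rz":0},{"hand":0,"dx":30,"dy":0,"dz":-20,"rx":0,"ry":0,"rz":0},{"hand":0,"dx":30,"dy":0,"dz":0,"rx":0,"ry":0,"rz":0},{"hand":0,"dx":0,"dy":0,"dz":0,"rx":0,"ry":0,"rz":0}]'
python3 - <<'E'
from h import *
import time
a=[]
for n in('scene','side'):
    d=grab(n,n+'11'); v,u={'scene':(200,235),'side':(235,230)}[n]
    o=np.load(f'pics/{n}0.npz')['img']
    f=lambda i:cv2.resize(i[v-70:v+70,u-90:u+90,::-1],None,fx=2.1,fy=2.1,interpolation=cv2.INTER_CUBIC)
    a.append(np.vstack([f(o),f(d['img'])]))
cv2.imwrite('pics/final.png',np.hstack(a)); print(arm.read_state()['clock'],arm.read_state()['position'])
E
```

```text
clock: 11.97
position: [522.8, 54.4, 205.3]
ee_rot: [0.732, -0.678, 0.044, -0.049]
contact_force: [1.1, -0.1, 0.3]
gripper_width: 0.1
clock: 12.38
position: [526.7, -68.6, 265.3]
ee_rot: [0.73, -0.68, 0.046, -0.051]
contact_force: [0.6, 0.2, -0.2]
gripper_width: 0.4
12.4833 [526.06723516 -66.20028565 263.53974518]
```

View pics/final.png

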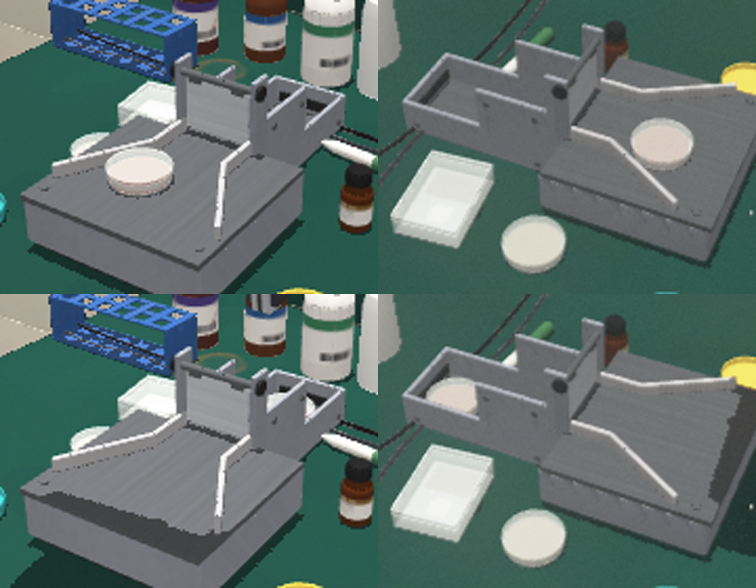

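The dish lies pink side up in the tray, the flap hangs shut, and the bystanders haven't moved. I'm handing in.

```bash
python3 -c "
from bench import arm
s=arm.read_state();print(s['clock'],s['joint_vel'].round(3));print(arm.job_done())"
```

```text
12.4833 [ 0.036  0.009 -0.01  -0.003 -0.    -0.001]
the job is handed in; nothing more can be done
None
```

The pink dish went through the flap, and I handed the job in at 12.5 s. I pushed it along the deck with shut fingertips, between the rails and under the flap, until it tipped onto the ramp and slid into the tray. I then drew the fingers back and the flap fell shut.

**Last checks:** in the before/after views from both fixed cameras:
- The dish lies upright in the tray and the deck is empty.
- The flap hangs shut.
- The spare dish, bottle, box and marker look unmoved.
- The hand is clear of everything. The wrist force read at most about 6 N, while the wrist was swinging near its joint stop, and about 1 N or less otherwise.

**What disagreed:**
- The scene and side cameras differed by about 8 mm sideways on the dish and deck. I used the wrist view, which fell between them.
- A forward lean of 28 degrees was out of reach close in, because the elbow and wrist joints came up against their range limits. I pushed at about 9 degrees and passed under the axle at about 19 degrees instead of the suggested 30. I saw no contact with the axle.

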